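# Turn, dock and shut away the motion wands

### The arm

A 6-joint arm with a two-finger parallel gripper is mounted at the origin on the work surface. World frame = base frame: x ahead of the robot, y to its left, z up, the work surface at z = 0. Lengths are in mm, angles in rad, forces in N, time in s.
With the tool pointing down it reaches from about 275 to 825 mm from the base axis. Payload 5.2 kg.
Tool frame: the origin (TCP) lies at the very end of the fingers, on their centre line; the grasp point (between the pads) lies 19 mm behind it; z points along the fingers, y is the line along which they close (so a half turn about z gives the same grasp; the last joint's range is limited). The gripper opens to 93 mm and grips with 3 to 60 N. Pads are 15 mm wide; open, the fingers measure 128 mm over their backs; the gripper's body (75 mm by 188 mm) begins 65 mm behind the grasp point.
Start: joints at [-1.379, 0.259, 1.535, -0, 1.348, -0.203], TCP at [211.564, -507.687, 218.653] pointing down, gripper open.
Joint ranges: [-3.14, 3.14], [-0.91, 2.08], [0.19, 2.58], [-1.22, 4.36], [0.22, 2.71], [-3.12, 3.12]. Speed limits (rad/s): [2.57, 2.57, 3.14, 3.14, 3.14, 3.14].

### API

Orientations are given as [roll, pitch, yaw] about the fixed x, y, z axes, in that order (R = Rz(yaw) Ry(pitch) Rx(roll)).
In Python, from bench import robot gives the robot as it stands. The module is installed in compiled form; this text tells all that it offers. Calls block until the motion is done:
- robot.move_ptp(position, orientation): joint-space move of the TCP to a pose.
- robot.move_linear(position, ori=None, speed=150, f_stop=None): straight line of the TCP; ori=None keeps the orientation; speed is the mean speed in mm/s. With f_stop (N) it stops when the force on the tool has changed by that much, and returns True; else False.
- robot.move_j(angles): joint-space move.
- robot.move_gripper(opening): opening from 0.0 (shut) to 1.0 (fully open); the grip force is fixed at half the most; returns when the fingers have stopped.
- robot.sleep(seconds).
- robot.inverse_kinematics(position, orientation): joint angles nearest the present ones, or None.
- robot.get_image(name): name is "scene" or "top" or "wrist"; returns a dict with "img" (420x560x3 uint8, blue, green, red), "fovy" (degrees; the focal length in pixels is half the picture's height over the tangent of half this angle, whatever the lens; pixels are square), "cx", "cy" (the principal point, pixels), "k1" (the pictures are not rectified: a ray, as slopes to the right and down, at radius r is drawn at 1 + k1 r^2 times it, then the intrinsics apply), "eye" and "orientation" of the camera in the world. Camera axes: x right, y down, z forward; pixel columns grow to the right and rows downward; lengths in mm; the calibration is good to about 2 mm. A picture is of the moment at which its call begins. There is no depth.
A pose or a line that the arm cannot do raises robot.MotionError and nothing moves.
- robot.hand_in(): hands the job in; it is judged then, once.
Readings, each from a call of its own:
- robot.current_t(): time.
- robot.current_qpos(): joint angles.
- robot.current_joint_vel(): joint speeds.
- robot.current_joint_efforts(): joint torques, N m.
- robot.current_tcp_pos(): TCP position.
- robot.current_eef_rot(): TCP orientation.
- robot.current_contact_force(): force on the tool from outside, world axes, zero at the start.
- robot.current_ft_torque(): the same for the moment, N m.
- robot.current_gripper_width(): opening from 0.0 (shut) to 1.0 (fully open).
- robot.current_finger_force(): force on a finger pad.
Only numpy, scipy, OpenCV 4.12 (cv2) and the standard library are available. Lean on these libraries where they do the work, as an engineer would, in place of code of your own. Each camera call takes 0.05 s, during which the arm holds its last target. There are 200 camera calls.

### The job

Put the motion wands on charge: pull the dock's drawer fully open, and roll each wand along the mat until its oval button faces straight up; never carry one about wrong side up. Lay each wand in a cradle of its own in the drawer, button still straight up and tapered nose pointing away from the drawer's handle, and when all are seated push the drawer fully shut. Leave the tumbler and the console as they stand.

Things in the scene. Friction and masses are not known exactly. Their poses are not given: they have to be found in the camera images.
- wand0: matte white round wand lying on the mat (3 or 4 are present), about 110 g, rolls on two black 32 mm diameter, 14 mm wide collars centred 36 mm either side of its middle; between them a 28 mm diameter, 58 mm long body to press or grip. Origin: middle of its axis, 16 mm above the desk. x along the axis to the nose; z out through the oval button, which starts 1.1 to 2.2 rad from up, either way
- wand1: matte white round wand lying on the mat (3 or 4 are present), about 110 g, rolls on two black 32 mm diameter, 14 mm wide collars centred 36 mm either side of its middle; between them a 28 mm diameter, 58 mm long body to press or grip. Origin: middle of its axis, 16 mm above the desk. x along the axis to the nose; z out through the oval button, which starts 1.1 to 2.2 rad from up, either way
- wand2: matte white round wand lying on the mat (3 or 4 are present), about 110 g, rolls on two black 32 mm diameter, 14 mm wide collars centred 36 mm either side of its middle; between them a 28 mm diameter, 58 mm long body to press or grip. Origin: middle of its axis, 16 mm above the desk. x along the axis to the nose; z out through the oval button, which starts 1.1 to 2.2 rad from up, either way
- wand3: matte white round wand lying on the mat (3 or 4 are present), about 110 g, rolls on two black 32 mm diameter, 14 mm wide collars centred 36 mm either side of its middle; between them a 28 mm diameter, 58 mm long body to press or grip. Origin: middle of its axis, 16 mm above the desk. x along the axis to the nose; z out through the oval button, which starts 1.1 to 2.2 rad from up, either way
- wand0_nose (a point): point on wand0's axis in the tip of its tapered nose, 55 mm ahead of its origin; the other end (51 mm behind the origin) is flat with a small strap bar. The oval black button (34 x 12 mm, only look, no contact) is at mid-length, a copper strip (40 x 8 mm) on the far side from it. A knocked wand rolls far, until the mat's rim or another wand stops it
- wand1_nose (a point): point on wand1's axis in the tip of its tapered nose, 55 mm ahead of its origin; the other end (51 mm behind the origin) is flat with a small strap bar. The oval black button (34 x 12 mm, only look, no contact) is at mid-length, a copper strip (40 x 8 mm) on the far side from it. A knocked wand rolls far, until the mat's rim or another wand stops it
- wand2_nose (a point): point on wand2's axis in the tip of its tapered nose, 55 mm ahead of its origin; the other end (51 mm behind the origin) is flat with a small strap bar. The oval black button (34 x 12 mm, only look, no contact) is at mid-length, a copper strip (40 x 8 mm) on the far side from it. A knocked wand rolls far, until the mat's rim or another wand stops it
- wand3_nose (a point): point on wand3's axis in the tip of its tapered nose, 55 mm ahead of its origin; the other end (51 mm behind the origin) is flat with a small strap bar. The oval black button (34 x 12 mm, only look, no contact) is at mid-length, a copper strip (40 x 8 mm) on the far side from it. A knocked wand rolls far, until the mat's rim or another wand stops it
- dock: fixed white housing of the charging dock on the desk, 150 deep x 284 wide x 72 mm high; origin on the desk at the middle of its open front face; x points into the housing, away from the robot (yaw varies by some degrees), y across it to the left, z up
- drawer (a joint): travel of the drawer out of the dock (along the dock's -x), m: 0 fully shut, 0.145 fully open (stop). Stays where left (friction about 1.5 N, light damping); starts 20 to 60 mm ajar. Front panel 10 mm thick, 284 wide, top 62 mm above the desk, flush on the dock's front face when shut; drawer floor 10 mm, side and back walls 28 mm above the desk
- handle (a point): middle of the drawer's aluminium bar handle, 46 mm above the desk; bar along the dock's y, about 110 mm long, 10 mm thick, centre line 35 mm in front of the front panel; moves with the drawer
- cradle0 (a point): where a wand's origin lies when seated in this cradle of the drawer, 32.6 mm above the desk; axes as the dock's, moves with the drawer. Cradles are 62 mm apart, each along the dock's x: V blocks (45 degrees, 14 mm long, top 38 mm up) for the collars, 36 mm either side of this point, free finger room between; end posts 44 mm high, 7 mm beyond the seated collars, with a 26 mm gap for the wand's tips
- cradle1 (a point): where a wand's origin lies when seated in this cradle of the drawer, 32.6 mm above the desk; axes as the dock's, moves with the drawer. Cradles are 62 mm apart, each along the dock's x: V blocks (45 degrees, 14 mm long, top 38 mm up) for the collars, 36 mm either side of this point, free finger room between; end posts 44 mm high, 7 mm beyond the seated collars, with a 26 mm gap for the wand's tips
- cradle2 (a point): where a wand's origin lies when seated in this cradle of the drawer, 32.6 mm above the desk; axes as the dock's, moves with the drawer. Cradles are 62 mm apart, each along the dock's x: V blocks (45 degrees, 14 mm long, top 38 mm up) for the collars, 36 mm either side of this point, free finger room between; end posts 44 mm high, 7 mm beyond the seated collars, with a 26 mm gap for the wand's tips
- cradle3 (a point): where a wand's origin lies when seated in this cradle of the drawer, 32.6 mm above the desk; axes as the dock's, moves with the drawer. Cradles are 62 mm apart, each along the dock's x: V blocks (45 degrees, 14 mm long, top 38 mm up) for the collars, 36 mm either side of this point, free finger room between; end posts 44 mm high, 7 mm beyond the seated collars, with a 26 mm gap for the wand's tips
- mat: fixed grey sorting mat on the desk on which the wands start (a sheet under 1 mm thick), within a black rim 14 mm high and 8 mm thick all round; inside the rim it is 300 mm (its x, about away from the robot) by 330 mm (its y). Origin at its centre on the desk
- tumbler: bystander: stainless steel tumbler with black lid, 74 mm across, 144 mm high, upright on a thin coaster; origin at the centre of its underside
- console: bystander: matte white handheld console, 85 wide x 200 long (along x) x 16 mm, lying flat on the desk; origin at the centre of its underside
Things that resemble listed ones, but are neither listed nor needed, are in the scene too. What is shaped like the wand3 but green or turquoise is not meant.

How it is judged (in metres and radians):
On the way, in this order (a step that is already met when the one before it is completed fails the run):
1. the drawer is fully open (value of joint drawer above 0.135 m), for 0.2 s.
2. every wand lies seated in a cradle of the open drawer, button up, nose away from the handle (value of joint drawer above 0.12 m and angle between each of wand0, wand1, wand2, wand3's own z axis and vertical below 0.35 rad and linear speed of each of wand0, wand1, wand2, wand3 below 0.02 m/s and contact force between the fingers and wand0 below 0.1 N and ((distance between wand0 and cradle0 below 0.012 m and x of wand0_nose in the frame of cradle0 above 0.045 m) or (distance between wand0 and cradle1 below 0.012 m and x of wand0_nose in the frame of cradle1 above 0.045 m) or (distance between wand0 and cradle2 below 0.012 m and x of wand0_nose in the frame of cradle2 above 0.045 m) or (distance between wand0 and cradle3 below 0.012 m and x of wand0_nose in the frame of cradle3 above 0.045 m)) and contact force between the fingers and wand1 below 0.1 N and ((distance between wand1 and cradle0 below 0.012 m and x of wand1_nose in the frame of cradle0 above 0.045 m) or (distance between wand1 and cradle1 below 0.012 m and x of wand1_nose in the frame of cradle1 above 0.045 m) or (distance between wand1 and cradle2 below 0.012 m and x of wand1_nose in the frame of cradle2 above 0.045 m) or (distance between wand1 and cradle3 below 0.012 m and x of wand1_nose in the frame of cradle3 above 0.045 m)) and contact force between the fingers and wand2 below 0.1 N and ((distance between wand2 and cradle0 below 0.012 m and x of wand2_nose in the frame of cradle0 above 0.045 m) or (distance between wand2 and cradle1 below 0.012 m and x of wand2_nose in the frame of cradle1 above 0.045 m) or (distance between wand2 and cradle2 below 0.012 m and x of wand2_nose in the frame of cradle2 above 0.045 m) or (distance between wand2 and cradle3 below 0.012 m and x of wand2_nose in the frame of cradle3 above 0.045 m)) and contact force between the fingers and wand3 below 0.1 N and ((distance between wand3 and cradle0 below 0.012 m and x of wand3_nose in the frame of cradle0 above 0.045 m) or (distance between wand3 and cradle1 below 0.012 m and x of wand3_nose in the frame of cradle1 above 0.045 m) or (distance between wand3 and cradle2 below 0.012 m and x of wand3_nose in the frame of cradle2 above 0.045 m) or (distance between wand3 and cradle3 below 0.012 m and x of wand3_nose in the frame of cradle3 above 0.045 m))), for 0.2 s.
At the end, for the whole second after the job is handed in: The drawer is shut to within 6 mm; every wand present lies at rest and released in a cradle of its own, its origin within 12 mm of the cradle's point, its button within 0.35 rad of straight up, its nose pointing away from the handle (value of joint drawer below 0.006 m and angle between each of wand0, wand1, wand2, wand3's own z axis and vertical below 0.35 rad and linear speed of each of wand0, wand1, wand2, wand3 below 0.02 m/s and contact force between the fingers and wand0 below 0.1 N and ((distance between wand0 and cradle0 below 0.012 m and x of wand0_nose in the frame of cradle0 above 0.045 m) or (distance between wand0 and cradle1 below 0.012 m and x of wand0_nose in the frame of cradle1 above 0.045 m) or (distance between wand0 and cradle2 below 0.012 m and x of wand0_nose in the frame of cradle2 above 0.045 m) or (distance between wand0 and cradle3 below 0.012 m and x of wand0_nose in the frame of cradle3 above 0.045 m)) and contact force between the fingers and wand1 below 0.1 N and ((distance between wand1 and cradle0 below 0.012 m and x of wand1_nose in the frame of cradle0 above 0.045 m) or (distance between wand1 and cradle1 below 0.012 m and x of wand1_nose in the frame of cradle1 above 0.045 m) or (distance between wand1 and cradle2 below 0.012 m and x of wand1_nose in the frame of cradle2 above 0.045 m) or (distance between wand1 and cradle3 below 0.012 m and x of wand1_nose in the frame of cradle3 above 0.045 m)) and contact force between the fingers and wand2 below 0.1 N and ((distance between wand2 and cradle0 below 0.012 m and x of wand2_nose in the frame of cradle0 above 0.045 m) or (distance between wand2 and cradle1 below 0.012 m and x of wand2_nose in the frame of cradle1 above 0.045 m) or (distance between wand2 and cradle2 below 0.012 m and x of wand2_nose in the frame of cradle2 above 0.045 m) or (distance between wand2 and cradle3 below 0.012 m and x of wand2_nose in the frame of cradle3 above 0.045 m)) and contact force between the fingers and wand3 below 0.1 N and ((distance between wand3 and cradle0 below 0.012 m and x of wand3_nose in the frame of cradle0 above 0.045 m) or (distance between wand3 and cradle1 below 0.012 m and x of wand3_nose in the frame of cradle1 above 0.045 m) or (distance between wand3 and cradle2 below 0.012 m and x of wand3_nose in the frame of cradle2 above 0.045 m) or (distance between wand3 and cradle3 below 0.012 m and x of wand3_nose in the frame of cradle3 above 0.045 m))); the robot touches nothing.
It fails at once if a wand is carried by the fingers wrong side up (its axis over 66 mm above the desk, button more than 1 rad from up) ((contact force between the fingers and wand0 above 0.5 N and height (world z) of wand0 above 0.066 m and angle between wand0's own z axis and vertical above 1 rad) or (contact force between the fingers and wand1 above 0.5 N and height (world z) of wand1 above 0.066 m and angle between wand1's own z axis and vertical above 1 rad) or (contact force between the fingers and wand2 above 0.5 N and height (world z) of wand2 above 0.066 m and angle between wand2's own z axis and vertical above 1 rad) or (contact force between the fingers and wand3 above 0.5 N and height (world z) of wand3 above 0.066 m and angle between wand3's own z axis and vertical above 1 rad)).
It fails at once if the tumbler is disturbed (moved more than 30 mm or tipped) (distance of tumbler from where it was at the start of the episode above 0.03 m or angle between tumbler's own z axis and vertical above 0.35 rad).
It fails at once if the console is disturbed (moved more than 30 mm or tipped) (distance of console from where it was at the start of the episode above 0.03 m or angle between console's own z axis and vertical above 0.35 rad).
Of wand0, wand1, wand2, wand3 only 3 to 4 are there at a start; the rules pass over those that are not, and their reading is None.
At some moment in a run one of wand0, wand1, wand2, wand3 may be knocked a few centimetres aside while the robot is not near it.
It also fails if it takes over 210 s, if anything falls off the work surface, if the arm or the gripper's body presses on something with over 40 N, if the wrist force passes 120 N, or if a joint passes its speed limit or range.

## Working session

There is one attempt and no reset: what is moved stays moved. The work goes in short steps, each a Python script; the robot and the scene stay as the last script left them, time stands still between calls to the robot, and variables do not carry over. Pictures are saved under pics/ and viewed, at most 14 in all, crops included, and the job is handed in when it is done.

```bash
mkdir -p pics
cat > h.py <<'E'
import numpy as np, cv2
from bench import robot
from scipy.spatial.transform import Rotation as R
def rot(o):
    o=np.array(o,float)
    return o if o.shape==(3,3) else (R.from_quat(o).as_matrix() if o.size==4 else R.from_euler('xyz',o).as_matrix())
def cam(name,save=None):
    c=robot.get_image(name)
    if save: cv2.imwrite('pics/'+save+'.png',c['img'])
    return c
def K(c):
    f=c['img'].shape[0]/2/np.tan(np.radians(c['fovy'])/2); return f
def ray(c,px):
    f=K(c); px=np.atleast_2d(px).astype(float)
    d=(px-[c['cx'],c['cy']])/f; u=d.copy()
    for _ in range(30): u=d/(1+c['k1']*(u**2).sum(1,keepdims=True))
    return np.c_[u,np.ones(len(u))]@rot(c['orientation']).T
def on_plane(c,px,z):
    d=ray(c,px); e=np.array(c['eye'],float)
    return e+d*((z-e[2])/d[:,2])[:,None]
def proj(c,P):
    p=(np.atleast_2d(P)-np.array(c['eye']))@rot(c['orientation']); u=p[:,:2]/p[:,2:]
    return u*(1+c['k1']*(u**2).sum(1,keepdims=True))*K(c)+[c['cx'],c['cy']]
E
python3 - <<'E'
from h import *
for n in('scene','top','wrist'):
    c=cam(n,n+'0'); print(n,{k:v for k,v in c.items() if k!='img'})
print(robot.current_t(),robot.current_eef_rot(),robot.current_gripper_width())
E
```

```text
scene {'fovy': 48.68746930480095, 'cx': 275.1737382291986, 'cy': 213.29879783008693, 'k1': -0.11512772844767058, 'eye': array([1079.15444119,  768.29652249,  740.35306007]), 'orientation': array([-2.19814467e+00,  1.96835320e-03,  2.60509181e+00])}
top {'fovy': 52.453085725655995, 'cx': 278.4659518428284, 'cy': 203.18617436132362, 'k1': 0.02281184370713369, 'eye': array([ 387.58836607,   -6.79812106, 1236.58256825]), 'orientation': array([-2.94928899, -0.01785186, -1.56893354])}
wrist {'fovy': 60.155944759415675, 'cx': 274.78946030256844, 'cy': 216.7609861813757, 'k1': -0.06912491186441042, 'eye': array([ 273.37737336, -482.24097917,  384.09448272]), 'orientation': array([ 2.89604652e+00,  1.28140558e-03, -1.17513737e+00])}
0.15 [-3.14026228e+00 -3.05003069e-04  3.94742961e-01] 0.9978431417933338
```

View pics/top0.png

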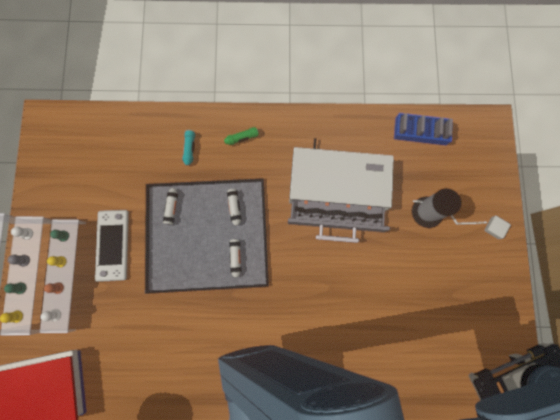

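View pics/scene0.png

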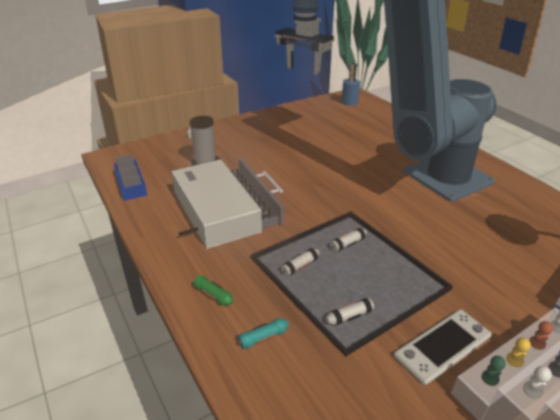

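The top view shows three white wands on the mat at about (170,206), (234,206) and (235,257). The dock is near (342,178), with the drawer handle at (339,240). The green (242,136) and turquoise (189,147) wand-shaped objects lie off the mat and are not meant. Next I get coarse positions and a wrist view of the handle.

Run:
```python
from h import *
c=cam('top')
print('wands',on_plane(c,[(170,206),(234,206),(235,257)],16).round())
print('mat',on_plane(c,[(147,183),(264,181),(266,286),(147,290)],14).round())
print('dock top',on_plane(c,[(293,150),(393,154),(389,207),(291,198)],72).round())
print('handle',on_plane(c,[(318,238),(358,242)],46).round())
print('tumbler',on_plane(c,[(446,203)],144).round(),'console',on_plane(c,[(112,245)],16).round())
h=on_plane(c,[(338,240)],46)[0]
m=on_plane(c,[(206,236)],14)[0]
for n,p,dx in(('wh',h,-40),('wm',m,-60)):
    robot.move_ptp([p[0]+dx,p[1],300],[np.pi,0,np.pi/2]); cc=cam('wrist',n); print(robot.current_t(),cc['eye'],cc['orientation'],robot.current_qpos())
```

```text
wands [[615. 286.  16.]
 [616. 101.  16.]
 [469.  95.  16.]]
mat [[684. 357.  14.]
 [692.  15.  14.]
 [388.   6.  14.]
 [377. 338.  14.]]
dock top [[ 769.  -68.   72.]
 [ 759. -354.   72.]
 [ 605. -335.   72.]
 [ 629.  -62.   72.]]
handle [[ 521. -139.   46.]
 [ 510. -251.   46.]]
tumbler [[ 603. -465.  144.]] console [[502. 443.  16.]]
1.7917 [ 475.21425449 -129.23637887  465.8110069 ] [ 2.89579892e+00  1.21788898e-03 -7.61104278e-04] [-6.08334748e-01  1.49898766e-01  1.47620661e+00 -3.62820538e-04
  1.51609677e+00 -6.06268965e-01]
3.2417 [469.38153894 245.02151462 466.05033571] [ 2.89539183e+00  5.04034759e-04 -2.78957317e-04] [ 1.41070855e-01  1.27644402e-01  1.50163973e+00 -4.23296393e-04
  1.51235098e+00  1.42775358e-01]
```

```bash
python3 -c "
import cv2,numpy as np
cv2.imwrite('pics/both1.png',cv2.resize(np.vstack([cv2.imread('pics/wh.png'),cv2.imread('pics/wm.png')]),(400,600)))"
```

```text
(no output)
```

View pics/both1.png

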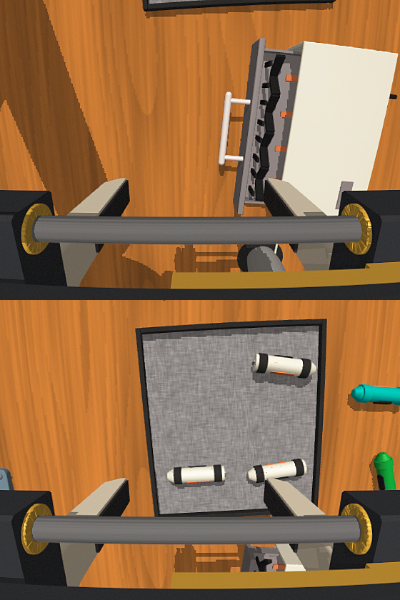

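Both wrist views are clear: the handle bar is at about (316,180) full-res, and the wands on the mat are at (397,91), (274,245) and (386,241). Next I enlarge the handle and the three wands.

```bash
python3 -c "
import cv2,numpy as np
h=cv2.imread('pics/wh.png');m=cv2.imread('pics/wm.png')
def crop(i,x,y,w,hh,s): return cv2.resize(i[y:y+hh,x:x+w],None,fx=s,fy=s,interpolation=cv2.INTER_CUBIC)
a=np.hstack([crop(m,340,55,112,84,3.57)[:300,:400],crop(m,220,205,112,84,3.57)[:300,:400]])
b=np.hstack([crop(m,330,205,112,84,3.57)[:300,:400],crop(h,260,115,200,150,2)[:300,:400]])
print(a.shape,b.shape);w=min(a.shape[1],b.shape[1])
cv2.imwrite('pics/crops1.png',np.vstack([a[:,:w],b[:,:w]]))"
```

```text
(300, 800, 3) (300, 800, 3)
```

View pics/crops1.png

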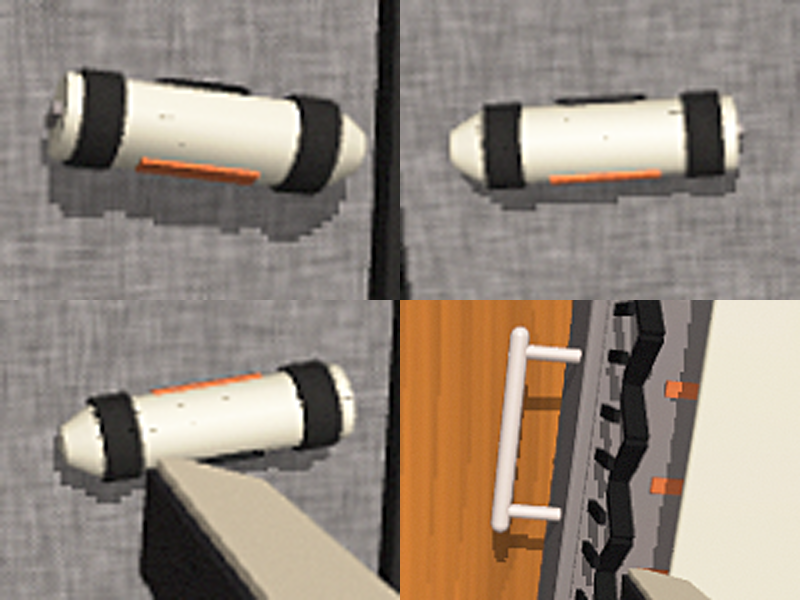

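Wand A (615,286) has its nose to +x and its button on the +y side. Wand C (469,95) has its nose to −x and button to +y; wand B (616,101) has its nose to −x and button to −y. The handle bar's ends are at (319,132) and (310,227) in `wh`. Now I open the drawer.

```bash
cat > drawer.py <<'E'
from h import *
import time
c={'img':np.zeros((420,560,3)),'fovy':60.155944759415675,'cx':274.78946030256844,'cy':216.7609861813757,'k1':-0.06912491186441042,'eye':[475.21425449,-129.23637887,465.8110069],'orientation':[2.89579892,1.21788898e-03,-7.61104278e-04]}
a,b=on_plane(c,[(319.5,131.5),(310,227)],46); m=(a+b)/2; d=(a-b)/np.linalg.norm(a-b)
th=np.arctan2(-d[0],d[1]); X=np.array([np.cos(th),np.sin(th),0])
print(a,b,np.linalg.norm(a-b),'dock yaw',th)
o=[np.pi,0,np.pi/2+th+np.pi/2]  # closing along dock x
yaw=[th+np.pi/2]
o=[np.pi,0,th+np.pi/2]; 
# closing axis y_tool = Rz(yaw)(0,-1,0); want along X => yaw = th+pi/2
print('closing',R.from_euler('xyz',o).as_matrix()[:,1],X)
robot.move_gripper(22/93)
print(robot.current_gripper_width())
robot.move_ptp([m[0],m[1],110],o)
print(robot.move_linear([m[0],m[1],34],speed=80,f_stop=8),robot.current_tcp_pos(),robot.current_contact_force())
robot.move_gripper(0.0); print(robot.current_gripper_width()*93,robot.current_finger_force(),robot.current_tcp_pos())
p=np.array(robot.current_tcp_pos()); q=p-X*130
print(robot.move_linear(q,speed=60,f_stop=15),(p-np.array(robot.current_tcp_pos()))@X,robot.current_contact_force())
cam('top','top1'); cam('scene','scene1'); print(robot.current_t())
E
python3 drawer.py
```

```text
[ 525.32401452 -135.04365684   46.        ] [ 516.96848148 -247.27003982   46.        ] 112.53699821682855 dock yaw -0.07431537255833148
closing [ 9.97239883e-01 -7.42469869e-02  1.22464680e-16] [ 0.99723988 -0.07424699  0.        ]
0.23784548326542634
False [ 521.57389399 -191.38870501   34.4998174 ] [0.51370175 0.79213946 0.56844668]
10.290424356312426 29.99850422143936 [ 521.42414397 -191.35442899   34.52099795]
True 91.99826944447136 [ 2.9125597   0.74631972 -0.41540225]
9.0083
```

Run:
```python
from h import *
robot.move_gripper(24/93); p=robot.current_tcp_pos(); print(p)
robot.move_linear([p[0],p[1],120],speed=150)
robot.move_ptp([520,-280,260],[np.pi,0,np.pi/2])
c=cam('wrist','wd'); print({k:v for k,v in c.items() if k!='img'},robot.current_t())
import pickle; pickle.dump(c,open('wd.pkl','wb'))
i=c['img'][0:300,100:500]; cv2.imwrite('pics/wd2.png',cv2.resize(i,(800,600),interpolation=cv2.INTER_CUBIC))
```

```text
[ 430.16081501 -184.07998332   34.670739  ]
{'fovy': 60.155944759415675, 'cx': 274.78946030256844, 'cy': 216.7609861813757, 'k1': -0.06912491186441042, 'eye': array([ 519.66846638, -213.14258513,  424.07176031]), 'orientation': array([2.89860837e+00, 3.72414623e-03, 6.41585537e-04])} 11.0583
```

View pics/wd2.png

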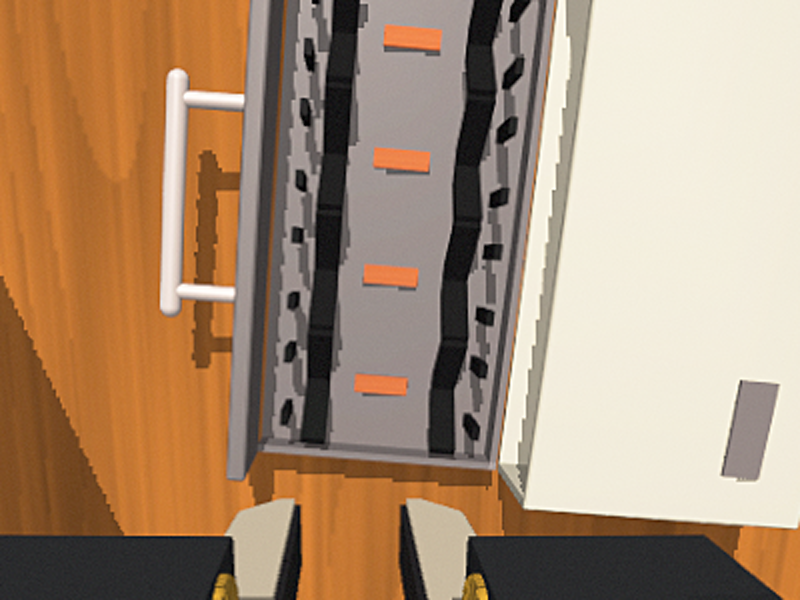

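The open drawer shows four copper contacts, one per cradle, at crop pixels (412,39), (402,160), (390,276) and (380,385), between two rows of black V blocks. I check these against the 62 mm spacing and the block positions.

Run:
```python
from h import *
import pickle; c=pickle.load(open('wd.pkl','rb')); I=c['img']
hsv=cv2.cvtColor(I,cv2.COLOR_BGR2HSV)
m=cv2.inRange(hsv,(5,150,190),(14,255,255)); m[:, :255]=0; m[:,340:]=0; m[220:]=0
n,l,s,ce=cv2.connectedComponentsWithStats(m)
pts=np.array([ce[k] for k in range(1,n) if 80<s[k,4]<1500]); print(pts.round(1),s[1:,4])
for z in(10,14,18):
    P=on_plane(c,pts,z); print(z,P.round(1).tolist(),np.linalg.norm(np.diff(P,axis=0),axis=1).round(1))
def f(pp,z): return on_plane(c,np.array(pp,float)/2+[100,0],z).round(1)
print('handle',f([(177,75),(171,308)],46))
print('blocks: ridges z38 L',f([(319,208),(341,208),(455,218),(478,218)],38))
print('valley z?',f([(329,276),(453,282)],24))
print('panel top edge outer',f([(252,0),(230,476)],62))
print('housing front edge top',f([(590,0),(526,506)],72))
```

```text
[[305.7  18.3]
 [300.3  79.2]
 [295.1 137.5]
 [289.9 191.9]] [281 264 233 215]
10 [[550.7, -99.7, 10.0], [545.8, -161.9, 10.0], [540.9, -224.3, 10.0], [535.7, -286.1, 10.0]] [62.4 62.5 62.1]
14 [[550.4, -100.8, 14.0], [545.5, -162.4, 14.0], [540.7, -224.2, 14.0], [535.5, -285.4, 14.0]] [61.8 61.9 61.5]
18 [[550.1, -101.9, 18.0], [545.3, -162.9, 18.0], [540.4, -224.1, 18.0], [535.3, -284.7, 18.0]] [61.2 61.3 60.9]
handle [[ 433.9 -126.6   46. ]
 [ 425.7 -239.9   46. ]]
blocks: ridges z38 L [[ 502.5 -189.8   38. ]
 [ 513.8 -189.8   38. ]
 [ 572.4 -194.6   38. ]
 [ 584.3 -194.5   38. ]]
valley z? [[ 507.1 -224.5   24. ]
 [ 574.3 -227.6   24. ]]
panel top edge outer [[ 473.4  -97.9   62. ]
 [ 455.8 -325.9   62. ]]
housing front edge top [[ 626.2  -99.8   72. ]
 [ 609.3 -338.7   72. ]]
```

Spacing comes out at 62 mm for z≈12, and the V blocks' midpoint agrees with the contacts and the handle. Now the measuring and rolling helpers, tried on wand A first.

```bash
cat >> h.py <<'E'
TH=-0.0795
CR=np.array([[550.5,-100.2],[545.6,-162.2],[540.8,-224.2],[535.6,-285.8]])
def look(xy,z=190):
    robot.move_ptp([xy[0],xy[1]-65,z],[np.pi,0,np.pi/2]); robot.sleep(0.15)
    return cam('wrist')
def measure(c,xy,nose,zc=16,save=None,rad=60):
    """wand nearest xy; nose=+1 if nose is toward +x. returns centre, nose dir, button angle (rad, + = button toward left of nose)"""
    I=c['img']; hsv=cv2.cvtColor(I,cv2.COLOR_BGR2HSV)
    cop=cv2.inRange(hsv,(3,130,80),(16,255,255))
    white=cv2.inRange(hsv,(0,0,125),(60,90,255))
    yy,xx=np.mgrid[0:420,0:560]; px=np.c_[xx.ravel(),yy.ravel()]
    G=on_plane(c,px,zc)[:,:2].reshape(420,560,2)
    near=(np.linalg.norm(G-xy,axis=2)<rad).astype(np.uint8)*255
    m=cv2.bitwise_and(cv2.bitwise_or(white,cop),near)
    n,l,s,ce=cv2.connectedComponentsWithStats(m)
    k=1+np.argmax(s[1:,4]); b=(l==k).astype(np.uint8)
    hull=cv2.convexHull(cv2.findContours(b,cv2.RETR_EXTERNAL,cv2.CHAIN_APPROX_NONE)[0][0]).reshape(-1,2)
    h=on_plane(c,hull,zc)[:,:2].astype(np.float32)
    (cx,cy),(w,hh),ang=cv2.minAreaRect(h)
    L,W=max(w,hh),min(w,hh); t=np.radians(ang if w>hh else ang+90); a=np.array([np.cos(t),np.sin(t)])
    if a[0]*nose<0:a=-a
    C=np.array([cx,cy]); n_=np.array([-a[1],a[0]])
    e=np.array(c['eye']); d=ray(c,px)
    ev=np.array([(e[:2]-C)@n_,e[2]-zc]); dv=np.c_[d[:,:2]@n_,d[:,2]]
    A=(dv**2).sum(1);B=dv@ev;D=B*B-A*(ev@ev-14.**2); ok=D>0
    tt=(-B-np.sqrt(np.maximum(D,0)))/A
    q=ev+dv*tt[:,None]; phi=np.arctan2(q[:,0],q[:,1]); sl=((e[:2]+d[:,:2]*tt[:,None])-C)@a
    v=hsv[...,2].ravel(); sel=ok&(abs(sl)<19)
    bt=sel&(v<70); cp=sel&(cop.ravel()>0)
    r=dict(C=C,a=a,L=L,W=W,nb=bt.sum(),nc=cp.sum(),btn=phi[bt].mean() if bt.sum()>5 else None,bs=sl[bt].mean() if bt.sum()>5 else None,
      cop=phi[cp].mean() if cp.sum()>5 else None,brange=np.round([phi[bt].min(),phi[bt].max()],2) if bt.sum()>5 else None)
    print({k:(np.round(x,3).tolist() if x is not None else None) for k,x in r.items()})
    if save:
        u=proj(c,[[*C,zc]])[0].astype(int); x0=max(0,u[0]-70);y0=max(0,u[1]-52)
        cv2.imwrite('pics/'+save+'.png',cv2.resize(I[y0:y0+105,x0:x0+140],None,fx=3,fy=3,interpolation=cv2.INTER_CUBIC))
    return r
def tyaw(a): # tool yaw with closing across a, nearest 0
    t=np.arctan2(a[1],a[0]); return (t+np.pi/2)%np.pi-np.pi/2
def roll(C,a,phi,fp=4,smax=0.9):
    """turn the wand so that a button at angle phi (+ left of nose) comes up"""
    n=np.array([-a[1],a[0]]); C=np.array(C,float); k=int(np.ceil(abs(phi)/smax)); o=[np.pi,0,tyaw(a)]
    for _ in range(k):
        f=abs(phi)/k; u=-np.sign(phi)*n
        s=C-u*7*f; e=s+u*30*f
        robot.move_ptp([*s,50],o)
        hit=robot.move_linear([*s,24],speed=30,f_stop=fp)
        z=robot.current_tcp_pos()[2]; print('press',hit,round(z,1),end=' ')
        robot.move_linear([*e,z],speed=40); robot.sleep(0.3)
        p=robot.current_tcp_pos(); robot.move_linear([p[0],p[1],50],speed=30)
        C=C+u*16*f
    print('exp C',C.round(1)); return C
E
python3 - <<'E'
from h import *
robot.move_gripper(0)
c=look([560,190],290); cv2.imwrite('pics/mat2.png',c['img'])
for xy,n in(((469,95),-1),((616,101),-1)): measure(c,xy,n)
c=look([615,286]); r=measure(c,(615,286),1)
C=roll(r['C'],r['a'],1.3)
c=look(C); r=measure(c,C,1,save='A1'); print(robot.current_t())
E
```

```text
{'C': [468.632, 94.952], 'a': [-1.0, 0.006], 'L': 119.197, 'W': 118.483, 'nb': 0, 'nc': 67, 'btn': None, 'bs': None, 'cop': 0.912, 'brange': None}
{'C': [616.306, 100.543], 'a': [-1.0, 0.002], 'L': 119.238, 'W': 118.782, 'nb': 38, 'nc': 2, 'btn': 0.772, 'bs': -6.263, 'cop': None, 'brange': [0.51, 0.98]}
{'C': [615.234, 283.304], 'a': [1.0, 0.002], 'L': 119.408, 'W': 113.137, 'nb': 0, 'nc': 141, 'btn': None, 'bs': None, 'cop': -0.818, 'brange': None}
press True 30.2 press True 30.2 exp C [615.3 262.5]
{'C': [615.096, 262.604], 'a': [1.0, 0.001], 'L': 119.392, 'W': 119.097, 'nb': 317, 'nc': 0, 'btn': 0.883, 'bs': -0.869, 'cop': None, 'brange': [0.43, 1.52]}
22.3917
```

View pics/A1.png

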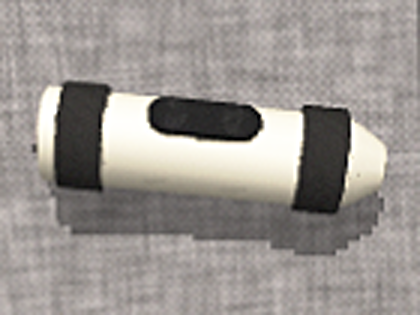

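Rolling works: wand A's button is now near the top, tilted to +y (image-up), as expected. The white mask includes the grey mat, so I tighten it.

Run:
```python
from h import *
c=cam('wrist'); I=c['img']
u=proj(c,[[615,262.6,16]])[0].astype(int); print(u)
print(I[u[1]-30:u[1]+32:3,u[0]].tolist())
```

```text
[274 127]
[[156, 159, 164], [135, 139, 145], [139, 142, 147], [152, 151, 159], [29, 27, 28], [44, 44, 44], [43, 44, 42], [41, 40, 42], [79, 93, 96], [245, 253, 254], [230, 245, 248], [210, 229, 235], [184, 209, 219], [143, 161, 168], [117, 131, 138], [115, 118, 122], [105, 108, 113], [105, 106, 110], [107, 110, 115], [94, 95, 99], [157, 159, 166]]
```

```bash
sed -i 's/white=cv2.inRange(hsv,(0,0,125),(60,90,255))/white=cv2.inRange(hsv,(0,0,182),(60,90,255)); k3=np.ones((3,3),np.uint8); white=cv2.morphologyEx(white,cv2.MORPH_OPEN,k3)/' h.py
python3 - <<'E'
from h import *
c=cam('wrist'); C=(615,262.6); r=measure(c,C,1)
C=roll(r['C'],r['a'],r['btn'])
c=look(C); r=measure(c,C,1,save='A2'); print(robot.current_t())
c=look([469,95]); r=measure(c,[469,95],-1); 
if r['W']<33: C=roll(r['C'],r['a'],-1.3); c=look(C); r=measure(c,C,-1,save='C1')
print(robot.current_t())
E
```

```text
{'C': [612.015, 268.173], 'a': [0.994, -0.109], 'L': 60.462, 'W': 24.004, 'nb': 432, 'nc': 0, 'btn': 0.469, 'bs': 0.373, 'cop': None, 'brange': [0.05, 0.97]}
press True 30.1 exp C [611.2 260.7]
{'C': [611.76, 260.613], 'a': [0.994, -0.106], 'L': 60.058, 'W': 24.151, 'nb': 313, 'nc': 0, 'btn': 0.027, 'bs': 0.484, 'cop': None, 'brange': [-0.38, 0.44]}
28.0833
{'C': [471.193, 95.412], 'a': [-0.998, -0.061], 'L': 60.631, 'W': 28.435, 'nb': 0, 'nc': 206, 'btn': None, 'bs': None, 'cop': 0.986, 'brange': None}
press True 30.1 press True 30.1 exp C [472.5  74.7]
{'C': [472.189, 77.952], 'a': [-0.999, -0.041], 'L': 60.462, 'W': 23.292, 'nb': 379, 'nc': 0, 'btn': -0.564, 'bs': -0.223, 'cop': None, 'brange': [-1.05, -0.17]}
37.375
```

Wand A's button is up and C is close. The shaded flank biases the lateral centre slightly, so I refine centre and axis from the two black collars, then finish C and roll B.

```bash
python3 - <<'E'
s=open('h.py').read()
s=s.replace("    C=np.array([cx,cy]); n_=np.array([-a[1],a[0]])\n","""    C=np.array([cx,cy]); n_=np.array([-a[1],a[0]])
    dark=hsv[...,2]<75; cc=[]
    for sg in(1,-1):
        S=(G-C)@a*sg; T=(G-C)@n_; q=dark&(S>27)&(S<45)&(abs(T)<23); lo,hi=np.percentile(T[q],[2,98]); s0,s1=np.percentile(S[q],[3,97])
        cc.append(C+a*sg*(s0+s1)/2+n_*(lo+hi)/2); print('collar',round(s1-s0,1),round(hi-lo,1),end=' ')
    C=(cc[0]+cc[1])/2; a=(cc[0]-cc[1]); print('sep',np.linalg.norm(a).round(1)); a/=np.linalg.norm(a); n_=np.array([-a[1],a[0]])
""")
open('h.py','w').write(s)
E
python3 - <<'E'
from h import *
c=cam('wrist'); C=(472.2,77); r=measure(c,C,-1)
C=roll(r['C'],r['a'],r['btn'])
c=look(C); r=measure(c,C,-1,save='C2'); print(robot.current_t())
c=look([616,101]); r=measure(c,[616,101],-1); 
C=roll(r['C'],r['a'],1.3); c=look(C); r=measure(c,C,-1,save='B1')
C=roll(r['C'],r['a'],r['btn']); c=look(C); r=measure(c,C,-1,save='B2')
c=look([611,259]);measure(c,[611,259],1,save='A3')
print(robot.current_t())
cv2.imwrite('pics/m3.png',np.hstack([cv2.imread(f'pics/{k}.png')[:315,:266] for k in('A3','B2','C2')]))
E
```

```text
collar 13.2 30.2 collar 13.2 30.3 sep 74.4
{'C': [472.536, 74.946], 'a': [-0.998, -0.062], 'L': 60.417, 'W': 23.3, 'nb': 332, 'nc': 0, 'btn': -0.81, 'bs': -0.094, 'cop': None, 'brange': [-1.47, -0.41]}
press True 30.1 exp C [473.3  62. ]
collar 13.2 30.0 collar 13.2 30.4 sep 74.4
{'C': [473.376, 62.127], 'a': [-0.998, -0.064], 'L': 60.325, 'W': 22.628, 'nb': 449, 'nc': 0, 'btn': -0.011, 'bs': -0.283, 'cop': None, 'brange': [-0.41, 0.4]}
43.0833
collar 12.7 29.8 collar 13.3 29.8 sep 74.4
{'C': [618.265, 102.386], 'a': [-0.986, -0.166], 'L': 60.601, 'W': 25.426, 'nb': 63, 'nc': 0, 'btn': 1.173, 'bs': -0.67, 'cop': None, 'brange': [0.9, 1.45]}
press True 30.1 press True 30.1 exp C [614.8 122.9]
collar 13.0 29.7 collar 13.2 29.7 sep 74.5
{'C': [614.815, 122.536], 'a': [-0.986, -0.169], 'L': 60.66, 'W': 26.306, 'nb': 442, 'nc': 0, 'btn': 0.005, 'bs': -0.145, 'cop': None, 'brange': [-0.4, 0.4]}
press True 30.1 exp C [614.8 122.6]
collar 13.0 29.8 collar 13.3 30.0 sep 74.3
{'C': [614.769, 122.627], 'a': [-0.986, -0.166], 'L': 60.658, 'W': 25.971, 'nb': 446, 'nc': 0, 'btn': 0.006, 'bs': -0.19, 'cop': None, 'brange': [-0.4, 0.41]}
collar 13.3 30.4 collar 12.9 30.4 sep 74.2
{'C': [611.479, 258.605], 'a': [0.995, -0.098], 'L': 60.319, 'W': 24.405, 'nb': 280, 'nc': 0, 'btn': 0.183, 'bs': 0.819, 'cop': None, 'brange': [-0.23, 0.62]}
57.625
```

View pics/m3.png

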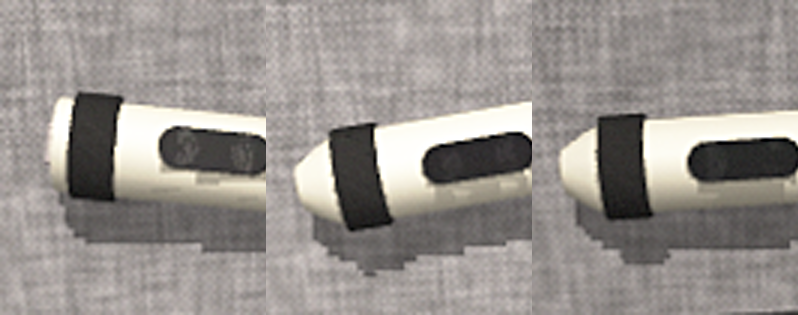

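All buttons are up except A, which is about 0.18 rad off. I correct A, then pick and place it and check the seating.

```bash
cat >> h.py <<'E'
def pick_place(xy,nose,k,save):
    c=look(xy); r=measure(c,xy,nose)
    for _ in range(2):
        if abs(r['btn'])<0.1: break
        robot.move_gripper(0); C=roll(r['C'],r['a'],r['btn']); c=look(C); r=measure(c,C,nose)
    assert abs(r['btn'])<0.2 and 73<r['L']+14<77 and abs(r['bs'])<4
    C=r['C']; t=tyaw(r['a'])
    robot.move_gripper(46/93)
    robot.move_ptp([*C,60],[np.pi,0,t]); robot.move_linear([*C,4],speed=70,f_stop=10)
    robot.move_gripper(0); w=robot.current_gripper_width()*93; print('grip',round(w,1),robot.current_finger_force(),robot.current_tcp_pos())
    assert 24<w<32
    z0=robot.current_tcp_pos()[2]
    robot.move_linear([*C,130],speed=120)
    py=TH if nose>0 else TH+np.pi
    robot.move_ptp([*CR[k],130],[np.pi,0,py])
    robot.move_linear([*CR[k],70],speed=80)
    hit=robot.move_linear([*CR[k],32.6-(16.3-z0)+0.5],speed=30,f_stop=10); print('down',hit,robot.current_tcp_pos(),robot.current_contact_force())
    robot.move_gripper(42/93); p=robot.current_tcp_pos(); robot.move_linear([p[0],p[1],130],speed=60)
    c=look(CR[k]); r=measure(c,CR[k],1,zc=32.6,save=save); e=r['C']-CR[k]; X=np.array([np.cos(TH),np.sin(TH)])
    print('seat err',e.round(1),'yaw err',np.cross(X,r['a']).round(3),'t',robot.current_t())
E
python3 - <<'E'
from h import *
pick_place((611.5,258.6),1,0,'sA')
E
```

```text
collar 13.2 30.5 collar 13.1 30.4 sep 74.4
{'C': [611.395, 258.534], 'a': [0.995, -0.098], 'L': 60.105, 'W': 24.103, 'nb': 291, 'nc': 0, 'btn': 0.208, 'bs': 0.938, 'cop': None, 'brange': [-0.22, 0.62]}
press True 30.2 exp C [611.1 255.2]
collar 13.1 30.0 collar 12.9 29.8 sep 74.5
{'C': [611.185, 255.258], 'a': [0.995, -0.098], 'L': 60.354, 'W': 24.517, 'nb': 446, 'nc': 0, 'btn': -0.022, 'bs': -0.171, 'cop': None, 'brange': [-0.43, 0.38]}
grip 27.2 30.000337064266205 [611.4613103  255.36226495   4.42620753]
down False [ 550.52047601 -100.09833687   21.38564755] [-0.96773797  0.10320961  0.32507342]
collar 14.6 8.4 collar 14.1 8.6 sep 72.7
{'C': [553.559, -68.837], 'a': [0.997, -0.08], 'L': 86.898, 'W': 19.529, 'nb': 54, 'nc': 296, 'btn': 0.173, 'bs': -0.342, 'cop': 0.861, 'brange': [0.14, 0.21]}
seat err [ 3.1 31.4] yaw err -0.001 t 76.9583
```

```bash
ls pics/sA.png
```

```text
pics/sA.png
```

View pics/sA.png

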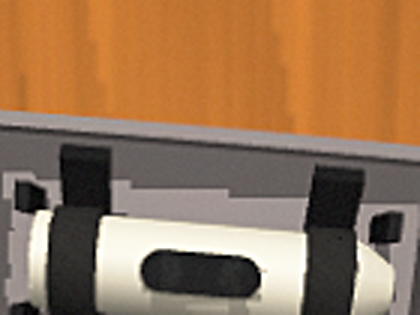

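Wand A is seated in cradle 0, button up (centre at crop (200,272)), nose away from the handle, both collars in their V blocks. The automatic check latched onto the drawer wall, so I'll judge seating by eye. Now C and B.

```bash
sed -i "s/    c=look(CR\[k\]); r=measure.*/    print('t',robot.current_t()); return/" h.py
python3 - <<'E'
from h import *
pick_place((473.4,62.1),-1,1,'sC')
pick_place((614.8,122.6),-1,2,'sB')
robot.move_ptp([520,-230,260],[np.pi,0,np.pi/2])
c=cam('wrist')
cv2.imwrite('pics/seated.png',cv2.resize(c['img'][0:300,100:500],(800,600),interpolation=cv2.INTER_CUBIC))
E
```

```text
collar 13.1 30.0 collar 13.3 29.7 sep 74.4
{'C': [473.337, 62.177], 'a': [-0.998, -0.063], 'L': 60.385, 'W': 23.553, 'nb': 444, 'nc': 0, 'btn': -0.011, 'bs': -0.209, 'cop': None, 'brange': [-0.41, 0.39]}
grip 27.3 30.00053644180298 [473.58176061  62.17339053   4.28965667]
down False [ 545.60909263 -162.04350296   21.37252117] [-0.66711854  1.92130778  4.01348016]
t 90.2917
collar 13.0 29.8 collar 13.4 29.8 sep 74.5
{'C': [614.809, 122.572], 'a': [-0.986, -0.166], 'L': 60.424, 'W': 23.815, 'nb': 449, 'nc': 0, 'btn': 0.002, 'bs': -0.086, 'cop': None, 'brange': [-0.41, 0.42]}
grip 27.3 30.0003120303154 [615.07600831 122.61804221   4.40506585]
down False [ 540.8586509  -224.04552181   21.62185103] [-2.57077488  3.02826623  3.81718673]
t 104.5
```

View pics/seated.png

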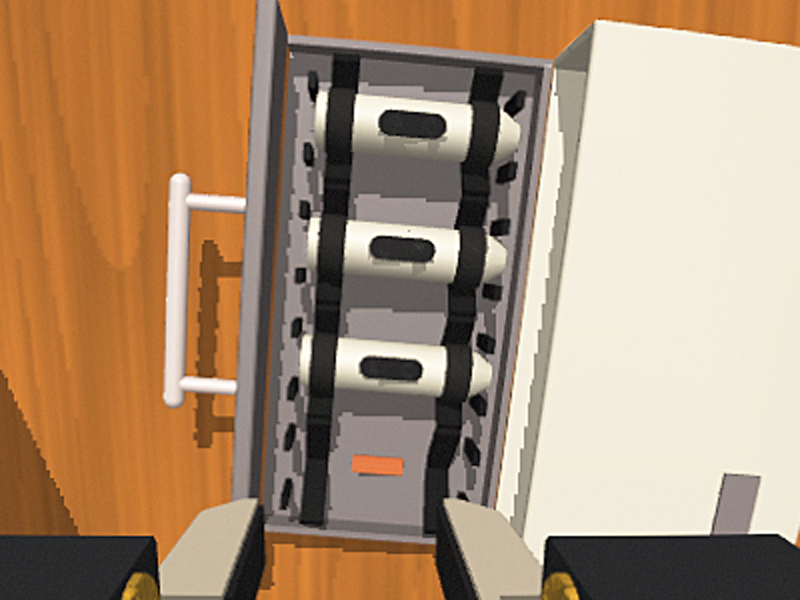

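All three wands sit in cradles with buttons up at (413,123), (402,248) and (390,368), noses away from the handle. I check this numerically, then push the drawer shut.

Run:
```python
from h import *
c=cam('wrist')
f=lambda pp,z: on_plane(c,np.array(pp,float)/2+[100,0],z)
print((f([(413,123),(402,248),(390,368)],46.6)[:,:2]-CR[:3]).round(1))
h=f([(179,180),(173,402)],46).mean(0); print(h)
X=np.array([np.cos(TH),np.sin(TH),0])
m=np.array([430.1,-184.1,0]); assert np.linalg.norm(h[:2]-m[:2])<5
robot.move_gripper(22/93)
o=[np.pi,0,TH+np.pi/2]
robot.move_ptp([m[0],m[1],110],o)
print(robot.move_linear([m[0],m[1],34],speed=80,f_stop=8))
robot.move_gripper(0); print(robot.current_gripper_width()*93)
p=np.array(robot.current_tcp_pos())
print(robot.move_linear(p+X*150,speed=50,f_stop=15),(np.array(robot.current_tcp_pos())-p)@X,robot.current_contact_force())
robot.sleep(.3); robot.move_gripper(24/93); p=robot.current_tcp_pos(); print(p)
robot.move_linear([p[0],p[1],200],speed=100)
robot.move_ptp([460,-250,280],[np.pi,0,np.pi/2])
c=cam('wrist')
cv2.imwrite('pics/shut.png',c['img'])
print(robot.current_t())
```

```text
[[ 0.1 -0.4]
 [ 0.6  1.2]
 [ 0.1  1.5]]
[ 429.36839936 -184.38702139   46.        ]
False
9.947521852118618
True 144.3174637837713 [-0.93143337  0.2162989   3.68980266]
[ 573.77990828 -196.80619637   34.24231444]
114.6917
```

View pics/shut.png

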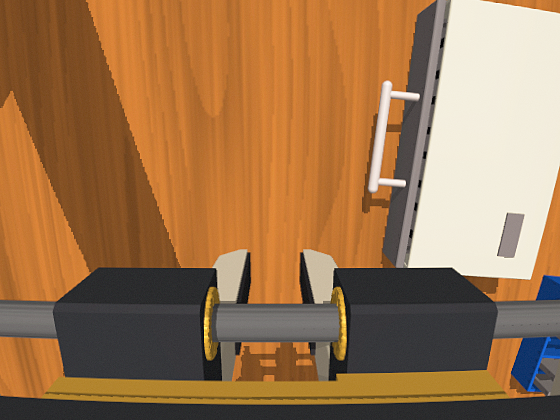

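The drawer front is flush with the housing: the handle, at (380,137), travelled 144.3 mm before hitting the stop. The arm is clear, so I hand in.

```bash
python3 -c "
from h import *
print(robot.hand_in())"
```

```text
the job is handed in; nothing more can be done
None
```

I've handed the job in: all three wands lie button up in their own cradles with noses away from the handle, and the drawer is shut; the job used about 115 s of the 210 s, and no verdict came back.

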